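Slide the loaded red parts tray home in the bench dock

ROBOT

A 6-joint arm with a two-finger parallel gripper is mounted at the origin on the work surface. World frame = base frame: x ahead of the robot, y to its left, z up, the work surface at z = 0. Lengths are in m, angles in rad, forces in N, time in s.
With the tool pointing down it reaches from about 0.225 to 0.875 m from the base axis. Payload 3.4 kg.
Tool frame: the origin (TCP) lies at the very end of the fingers, on their centre line; the grasp point (between the pads) lies behind it (env.hold_point_z is the z of the grasp point in the tool frame, in m); z points along the fingers, y is the line along which they close (so a half turn about z gives the same grasp; the last joint's range is limited). The gripper opens to 85 mm and grips with 20 to 120 N. Pads are 22 mm wide; open, the fingers measure 114 mm over their backs; the gripper's body (76 mm by 85 mm) begins 54 mm behind the grasp point. The pads swing forward as they close: fully open they stand 13 mm farther back than shut.
Start: joints at [1.109, 0.276, 1.505, -0, 1.361, -0.121], TCP at [0.192, 0.542, 0.231] pointing down, gripper open.
Joint ranges: [-2.89, 2.89], [-0.75, 2.08], [0.22, 2.7], [-1.18, 4.32], [0.11, 2.71], [-2.7, 2.7]. Speed limits (rad/s): [2.57, 2.57, 3.14, 3.14, 3.14, 3.14].

INTERFACE

Orientations are given as a 3x3 rotation matrix whose columns are the frame's x, y, z axes.
In Python, from workcell import env, eyes, ticket gives the robot as it stands. The module is installed in compiled form; this text tells all that it offers. Calls block until the motion is done:
- env.move_ptp(position, orientation): joint-space move of the TCP to a pose.
- env.move_straight(position, vel=0.15, orientation=None): straight line of the TCP; orientation=None keeps the orientation; vel is the mean speed in m/s.
- env.move_joints(angles): joint-space move.
- env.command_gripper(opening, force=None): opening from 0.0 (shut) to 1.0 (fully open); force is the grip in N (None keeps the last); returns when the fingers have stopped.
- env.wait(seconds).
- env.ik(position, orientation): joint angles nearest the present ones, or None.
- env.state(): the state.
- eyes.grab_frame(name): name is "scene" or "top"; returns the picture (400x640x3 uint8, red, green, blue); there is no depth.
- eyes.calibration(name): a dict with "fov_y" (degrees; the focal length in pixels is half the picture's height over the tangent of half this angle, whatever the lens; pixels are square), "cx", "cy" (the principal point, pixels), "k1" (the pictures are not rectified: a ray, as slopes to the right and down, at radius r is drawn at 1 + k1 r^2 times it, then the intrinsics apply), "eye" and "attitude" of the camera in the world. Camera axes: x right, y up, looking along -z (the intrinsics and any distortion apply to the point x, -y, -z); pixel columns grow to the right and rows downward; lengths in m; the calibration is good to about 2 mm. A picture is of the moment at which its call begins. calibration takes no time and is no camera call.
A pose or a line that the arm cannot do raises env.Unreachable and nothing moves.
- ticket.finish_job(): hands the job in; it is judged then, once.
Trained networks look in the newest picture that a camera, given by its name, has taken for a name from the list of things; names that differ only in an ending like _2 or _b are one class to them, and where a whole thing is asked for, a point or a joint stands for the part that bears it (a point fixed in the world has none). Each returns a list of dicts, best first, with "p" (0 to 1); they miss things now and then, are a little off and sometimes report something else, mostly with a low value. They report only what shows in the picture. A call takes as long as a camera call. They do not tell look-alikes from the thing itself.
- eyes.trace(name, camera): "pixels" (400x640 bool, what is visible of it) and "uv" ([column, row] in pixels, amid what is visible of it).
The state is a dict: "time_s": time; "q": joint angles; "qd": joint speeds; "tau": joint torques, N m; "eef_pos": TCP position; "ee_rot": TCP orientation; "contact_force": force on the tool from outside, world axes, zero at the start; "wrist_torque": the same for the moment, N m; "opening": opening from 0.0 (shut) to 1.0 (fully open); "finger_force": force on a finger pad.
Only numpy, scipy, OpenCV 4.12 (cv2) and the standard library are available. Lean on these libraries where they do the work, as an engineer would, in place of code of your own. Each camera call takes 0.05 s, during which the arm holds its last target. There are 200 camera calls.

TASK

The red parts tray with the steel pipe flange in it belongs in the grey dock on the welding bench: slide it in under the rails through the flared yellow mouth, until it is fully home against the stop at the back, sitting flat on the bench, the flange still lying in it. Leave the small blue tray where it is.

Things in the scene. Friction and masses are not known exactly. Their poses are not given: they have to be found in the camera images.
- tray_bar (a point): red tray, loose, 0.7 kg loaded: box 160 (x) x 124 (y) x 36 mm high, with 14 mm wide rims out along both long sides at its top (152 mm over the rims); same both ways round, slides along its x. This point: centre of its black carrying bar, 95 mm above the underside. Bar along x over the full length, on end posts, 18 mm thick (y), 22 mm high (84 to 106 mm above the underside)
- dock: fixed grey dock, 54 mm high, floor is the bench (z=0). Origin on the bench under the home tray's centre; x runs from mouth to stop: tray goes in along +x, its x parallel. Rail walls inside at y=±82 mm, x=-90..90; lips above them, 49 to 54 mm high, reach in to y=±68, open between; tray rims pass under them. Stop face x=80. Yellow flares at the mouth widen to y=±98 at x=-128
- flange_mid (a point): steel pipe flange lying flat and loose in the red tray under the bar: disc 96 mm across, 12 mm thick, hub 50 mm across, 28 mm high in all, about 0.28 kg; this point is its centre, 14 mm above its underside; the tray's floor is 4 mm thick
- small_tray_bar (a point): the small empty blue tray, to be left alone: 120 by 112 by 30 mm without rims, grey bar 18 mm thick along its length (x); this point is the centre of that bar, 66 mm above the tray's underside; top of the bar 77 mm high
There are look-alikes about, which are no part of the job. Of the things that look like the part that bears tray_bar, the middle-sized one is meant.

How it is judged:
By the outcome, as a careful person would: the job done as asked, in the order asked, and still so for the second after the job is handed in, with the robot touching nothing.
It also fails if it takes over 43 s, if anything falls off the work surface, if the arm or the gripper's body presses on something with over 40 N, if the wrist force passes 120 N, or if a joint passes its speed limit or range.

## Working session

There is one attempt and no reset: what is moved stays moved. The work goes in short steps, each a Python script; the robot and the scene stay as the last script left them, time stands still between calls to the robot, and variables do not carry over. Pictures are saved under pics/ and viewed, at most 10 in all, crops included, and the job is handed in when it is done.

```bash
mkdir -p pics
cat > h.py <<'E'
import numpy as np, cv2
from workcell import env, eyes, ticket
def K(c):
    f=200/np.tan(np.radians(c["fov_y"])/2); return np.array([[f,0,c["cx"]],[0,f,c["cy"]],[0,0,1.]])
def ray(n,uv):
    c=eyes.calibration(n); uv=np.asarray(uv,float).reshape(-1,1,2)
    d=cv2.undistortPoints(uv,K(c),np.array([c["k1"],0,0,0,0.]),None,None,None) if 0 else None
    k=K(c); p=(uv[:,0]-k[:2,2])/k[0,0]; s=p.copy()
    for _ in range(30): s=p/(1+c["k1"]*(s**2).sum(1,keepdims=True))
    v=np.c_[s[:,0],-s[:,1],-np.ones(len(s))]@np.array(c["attitude"]).T
    return np.array(c["eye"]),v
def onz(n,uv,z):
    e,v=ray(n,uv); return e+v*((z-e[2])/v[:,2:3])
def proj(n,P):
    c=eyes.calibration(n); k=K(c); q=(np.atleast_2d(P)-np.array(c["eye"]))@np.array(c["attitude"])
    s=np.c_[q[:,0],-q[:,1]]/-q[:,2:3]; s=s*(1+c["k1"]*(s**2).sum(1,keepdims=True))
    return s*k[0,0]+k[:2,2]
E
python3 - <<'E'
from h import *
ims=[]
for n in("scene","top"):
    im=eyes.grab_frame(n); cv2.imwrite(f"pics/{n}0.png",im[...,::-1]); print(n,eyes.calibration(n))
    for t in("tray_bar","dock","flange_mid","small_tray_bar"):
        for r in eyes.trace(t,n):
            m=r["pixels"];z=cv2.minAreaRect(np.argwhere(m)[:,::-1].astype(np.float32))
            print(t,round(r["p"],2),np.round(r["uv"]),m.sum(),np.round(onz(n,r["uv"],0.04),3),np.round(z[0]),np.round(z[1]),round(z[2]))
print(env.state()["time_s"],env.hold_point_z)
E
```

```text
scene {'fov_y': 55.656556203277844, 'cx': 322.22807379640943, 'cy': 204.35296530063368, 'k1': -0.06014707129661577, 'eye': array([0.75611947, 0.26229752, 0.95654758]), 'attitude': array([[-0.79446848, -0.50813344,  0.33259621],
       [ 0.60713297, -0.67759335,  0.41503831],
       [ 0.01447013,  0.53166498,  0.84683113]])}
tray_bar 0.9 [243. 132.] 3746 [[ 0.433 -0.563  0.04 ]] [245. 131.] [54. 76.] 60
tray_bar 0.84 [300. 186.] 2071 [[ 0.411 -0.277  0.04 ]] [297. 179.] [66. 52.] 64
tray_bar 0.83 [354. 155.] 1381 [[ 0.207 -0.271  0.04 ]] [353. 154.] [47. 34.] 36
dock 0.7 [357. 384.] 2750 [[0.621 0.235 0.04 ]] [370. 359.] [107.  93.] 56
flange_mid 0.83 [292. 187.] 525 [[ 0.431 -0.287  0.04 ]] [294. 183.] [26. 30.] 90
small_tray_bar 0.74 [242. 221.] 1784 [[ 0.608 -0.277  0.04 ]] [240. 218.] [51. 42.] 56
top {'fov_y': 47.3838280785904, 'cx': 321.8685303473151, 'cy': 198.07728855695478, 'k1': -0.10837656437996555, 'eye': array([ 0.29291374, -0.16781419,  1.29643094]), 'attitude': array([[-0.00883522,  0.9948787 , -0.10068918],
       [-0.99981188, -0.00705028,  0.01806937],
       [ 0.01726695,  0.10082989,  0.99475383]])}
tray_bar 0.93 [357. 278.] 1885 [[ 0.199 -0.285  0.04 ]] [357. 278.] [43. 46.] 81
tray_bar 0.83 [356. 199.] 2371 [[ 0.416 -0.285  0.04 ]] [361. 203.] [61. 54.] 11
tray_bar 0.66 [456. 193.] 5427 [[ 0.433 -0.569  0.04 ]] [456. 190.] [81. 72.] 86
dock 0.58 [171. 175.] 2101 [[0.488 0.232 0.04 ]] [184. 153.] [80. 78.] 4
flange_mid 0.62 [365. 208.] 616 [[ 0.391 -0.311  0.04 ]] [366. 204.] [31. 33.] 17
small_tray_bar 0.82 [355. 131.] 1784 [[ 0.609 -0.287  0.04 ]] [358. 134.] [40. 45.] 90
0.5 -0.0187
```

View pics/scene0.png

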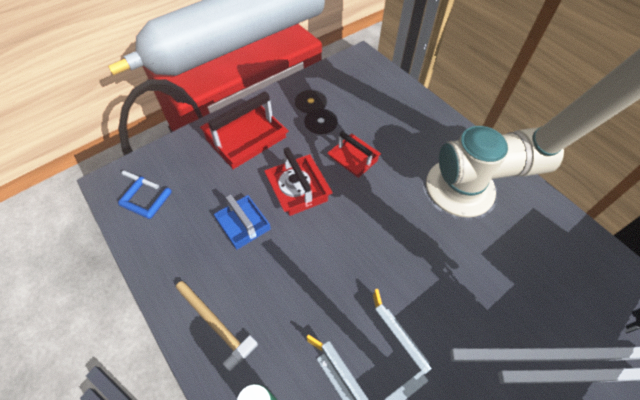

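View pics/top0.png

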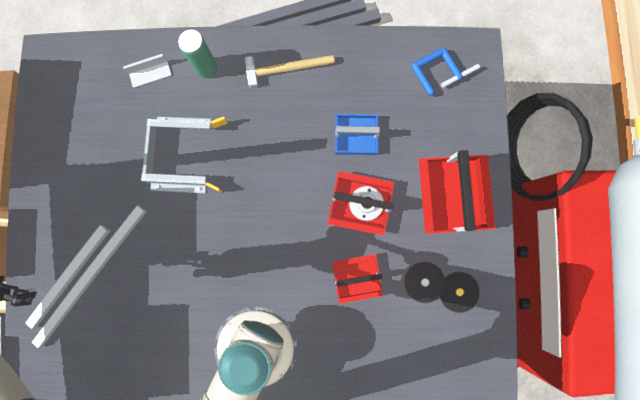

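Run:
```python
from h import *
im=cv2.imread("pics/top0.png")
a=cv2.resize(im[160:245,315:410],None,fx=4.2,fy=4.2,interpolation=cv2.INTER_CUBIC)
b=cv2.resize(im[105:205,130:250],None,fx=6.6,fy=6.6,interpolation=cv2.INTER_CUBIC)
b=cv2.resize(im[110:200,135:235],None,fx=4,fy=4,interpolation=cv2.INTER_CUBIC)
h=max(a.shape[0],b.shape[0]); o=np.zeros((h,800,3),np.uint8); o[:a.shape[0],:a.shape[1]]=a; o[:b.shape[0],400:400+b.shape[1]]=b
cv2.imwrite("pics/crop1.png",o)
```

```text
(no output)
```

View pics/crop1.png

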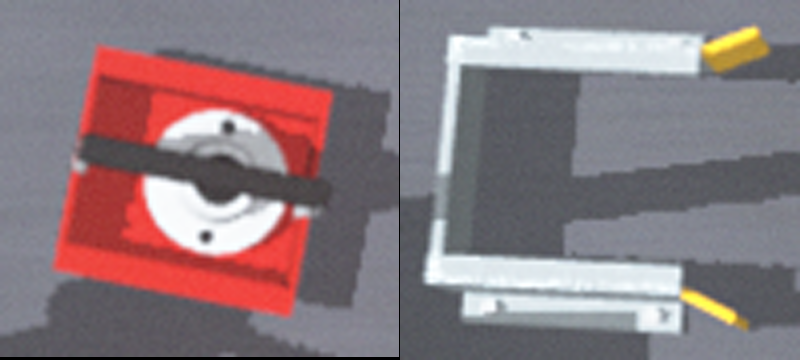

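Run:
```python
from h import *
A=lambda p:np.array(p,float)/4.2+[315,160]-.38
B=lambda p:(np.array(p,float)-[400,0])/4+[135,110]-.38
t=onz("top",A([(97,45),(332,92),(292,315),(55,268)]),.036); print(t.round(4),t.mean(0).round(4)); 
s=[np.linalg.norm(t[i]-t[(i+1)%4]).round(4) for i in range(4)];print(s)
for a,b in((0,1),(3,2)): d=t[a]-t[b]; print(np.degrees(np.arctan2(d[1],d[0])))
b=onz("top",A([(82,150),(328,192)]),.106); print("bar",b.round(4),b.mean(0).round(4)); d=b[0]-b[1]; print(np.linalg.norm(d),np.degrees(np.arctan2(d[1],d[0])))
U=onz("top",B([(470,67),(700,75)]),.049);L=onz("top",B([(445,254),(682,268)]),.054);E=onz("top",B([(700,38),(700,75),(682,268),(682,293)]),.054)
print("U",U.round(4));print("L",L.round(4));print("E",E.round(4))
for q in(U,L): d=q[0]-q[1]; print(np.degrees(np.arctan2(d[1],d[0])))
for z in(0.,.054): print(z,onz("top",B([(458,36),(430,284)]),z).round(4))
# scene top/flange
for n in("scene",):
  eyes.grab_frame(n)
  im=cv2.imread("pics/scene0.png")
  a=cv2.resize(im[140:220,250:340],None,fx=4.4,fy=4.4,interpolation=cv2.INTER_CUBIC)
  b=cv2.resize(im[280:400,295:435],None,fx=2.85*1,fy=2.85,interpolation=cv2.INTER_CUBIC)
  o=np.zeros((360,800,3),np.uint8);o[:352,:396]=a;o[:342,400:799]=b;cv2.imwrite("pics/crop2.png",o)
```

```text
[[ 0.4983 -0.2358  0.036 ]
 [ 0.4657 -0.3926  0.036 ]
 [ 0.3175 -0.3624  0.036 ]
 [ 0.3499 -0.2063  0.036 ]] [ 0.4078 -0.2993  0.036 ]
[np.float64(0.1602), np.float64(0.1513), np.float64(0.1595), np.float64(0.1513)]
78.28570421225128
78.27063922085802
bar [[ 0.4204 -0.2218  0.106 ]
 [ 0.3929 -0.376   0.106 ]] [ 0.4066 -0.2989  0.106 ]
0.15667526596021017 79.86703372406687
U [[0.6266 0.2882 0.049 ]
 [0.6182 0.1231 0.049 ]]
L [[0.492  0.2991 0.054 ]
 [0.4805 0.1316 0.054 ]]
E [[0.6436 0.1226 0.054 ]
 [0.6169 0.122  0.054 ]
 [0.4805 0.1316 0.054 ]
 [0.4631 0.1312 0.054 ]]
87.10457012013414
86.08262530434168
0.0 [[0.6633 0.3162 0.    ]
 [0.4788 0.3299 0.    ]]
0.054 [[0.6479 0.2961 0.054 ]
 [0.471  0.3091 0.054 ]]
```

View pics/crop2.png

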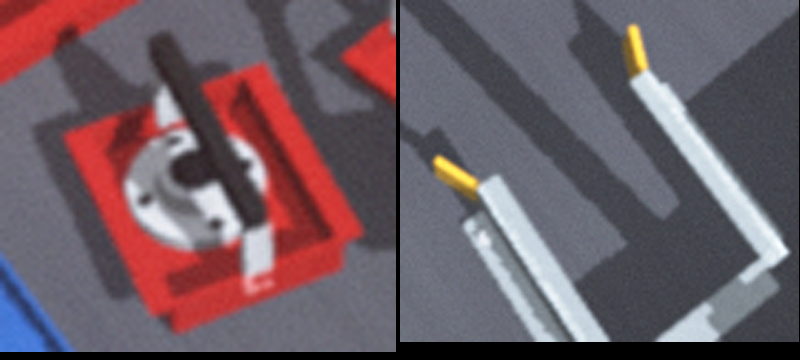

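```bash
cat >> h.py <<'E'
AT=np.radians(78.5); AD=np.radians(86.2)
T=np.array([.4072,-.2991]); D=np.array([.555,.2165]); d=np.array([np.cos(AD),np.sin(AD)])
def R(a,s=1):
    x=s*np.array([np.cos(a),np.sin(a),0]); z=np.array([0,0,-1.]); return np.c_[x,np.cross(z,x),z]
ZG=.095+env.hold_point_z
def st():
    s=env.state(); print("t",round(s["time_s"],2),s["eef_pos"].round(4),"F",np.round(s["contact_force"],1),"M",np.round(s["wrist_torque"],2),"op",round(s["opening"],3),"ff",np.round(s["finger_force"],1)); return s
E
python3 - <<'E'
from h import *
S=lambda p:(np.array(p,float)-[400,0])/2.85+[295,280]-.33
C=lambda p:np.array(p,float)/4.4+[250,140]-.39
n=np.array([-d[1],d[0]])
w=lambda x,y,z:np.r_[D+x*d+y*n,z]
P=proj("scene",[w(-.09,-.068,.054),w(-.09,.068,.054),w(.08,.068,.054)]); print("dock pred crop",((P+.33-[295,280])*2.85+[400,0]).round())
print("flange", onz("scene",C([(195,190)]),.02).round(3))
a=np.array([np.cos(AT),np.sin(AT)])
P=proj("scene",[np.r_[T+a*.08,.106],np.r_[T-a*.08,.106]]);print("bar pred crop",((P+.39-[250,140])*4.4).round())
for s in(1,-1):
    for p,an in((np.r_[T,ZG],AT),(np.r_[D,ZG],AD)): q=env.ik(p,R(an,s)); print(s,None if q is None else np.round(q,2))
E
```

```text
dock pred crop [[494. 173.]
 [627.  82.]
 [758. 258.]]
flange [[ 0.41  -0.309  0.02 ]]
bar pred crop [[253. 213.]
 [153.  34.]]
1 [-0.77  0.31  1.88 -0.    0.95 -0.57]
1 [ 0.26  0.43  1.68 -0.    1.03  0.32]
-1 [-0.77  0.31  1.88 -0.    0.95  2.57]
-1 None
```

Run:
```python
from h import *
env.move_ptp(np.r_[T,ZG+.07],R(AT)); st()
env.move_straight(np.r_[T,ZG],vel=.12); st()
env.command_gripper(0.0,70); st(); env.wait(.2)
env.move_straight(np.r_[T,ZG+.02],vel=.06); env.wait(.2); st()
P=D-.25*d
env.move_straight(np.r_[P,ZG+.02],vel=.15,orientation=R(AD)); env.wait(.2); st()
for n in("top","scene"):
    im=eyes.grab_frame(n); cv2.imwrite(f"pics/{n}1.png",im[...,::-1])
a=cv2.imread("pics/top1.png")[95:250,130:330]; b=cv2.imread("pics/scene1.png")[190:400,200:440]
o=np.zeros((570,800,3),np.uint8); a=cv2.resize(a,(400,310));b=cv2.resize(b,(400,350));o[:310,:400]=a;o[:350,400:]=b;cv2.imwrite("pics/c3.png",o[:350])
```

```text
t 3.61 [ 0.4076 -0.2986  0.1464] F [0.3 0.1 0.2] M [-0.02  0.01 -0.  ] op 0.999 ff 0.0
t 4.34 [ 0.4077 -0.2993  0.0767] F [-0.2  1.1  0.4] M [-0.03  0.05 -0.  ] op 0.998 ff 0.0
t 4.97 [ 0.4057 -0.2986  0.0764] F [-5.2  0.8  4. ] M [0.04 0.67 0.08] op 0.202 ff 71.4
t 5.85 [ 0.407  -0.2988  0.0959] F [ 0.1  0.  -8. ] M [ 0.01 -0.05 -0.01] op 0.196 ff 69.8
t 8.18 [ 0.5383 -0.0333  0.0963] F [-0.3 -0.7 -8.3] M [0.07 0.01 0.04] op 0.2 ff 69.8
```

View pics/c3.png

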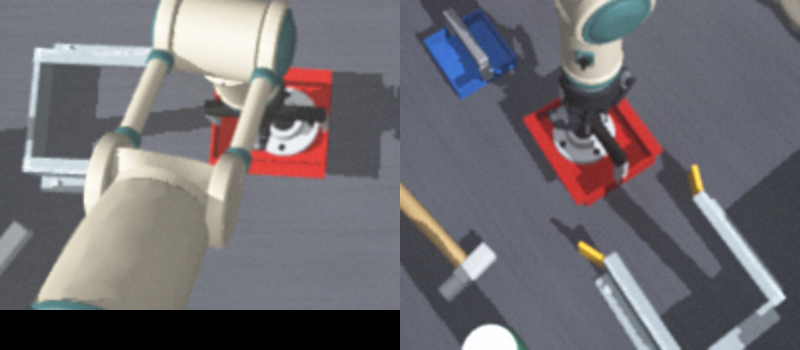

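Run:
```python
from h import *
env.move_straight(np.r_[D-.25*d,ZG+.0015],vel=.06); st()
for x in(-.2,-.17,-.14,-.11,-.08,-.05,-.03,-.015):
    env.move_straight(np.r_[D+x*d,ZG+.0015],vel=.08); F=st()["contact_force"]
    if np.hypot(F[0],F[1])>15: print("stop",x); break
```

```text
t 8.73 [ 0.5381 -0.0328  0.0772] F [ 0.1  0.4 -8.1] M [0.09 0.   0.  ] op 0.197 ff 69.8
t 9.51 [0.5418 0.017  0.0778] F [ 0.1 -0.1 -7.7] M [ 0.09 -0.01  0.03] op 0.195 ff 69.8
t 10.03 [0.5437 0.0473 0.0778] F [ 0.7  0.  -7.6] M [ 0.07 -0.05 -0.03] op 0.202 ff 69.8
t 10.56 [0.5456 0.0772 0.0777] F [ 1.1 -0.7 -7.3] M [ 0.02 -0.04 -0.01] op 0.2 ff 69.8
t 11.08 [0.5476 0.1071 0.0777] F [-0.   0.1 -7.1] M [ 0.01 -0.04  0.07] op 0.201 ff 69.8
t 11.61 [0.5496 0.137  0.0777] F [-0.3 -1.  -7.1] M [ 0.06  0.02 -0.  ] op 0.2 ff 69.8
t 12.13 [0.5515 0.1669 0.0777] F [ 0.1  0.4 -6.7] M [-0.01 -0.   -0.01] op 0.199 ff 69.8
t 12.53 [0.553  0.187  0.0778] F [ 0.2  0.2 -7.5] M [0.07 0.02 0.02] op 0.196 ff 69.8
t 12.88 [0.5541 0.202  0.0778] F [-0.7 -1.3 -7.3] M [ 0.02  0.08 -0.02] op 0.197 ff 69.8
```

Run:
```python
from h import *
z=ZG-.0002
env.move_straight(np.r_[D-.015*d,z],vel=.03); st()
x=-.012
while x<.02:
    env.move_straight(np.r_[D+x*d,z],vel=.03); F=st()["contact_force"]
    if F[1]<-16: print("contact",x); break
    x+=.002
env.wait(.3); st()
for n in("top","scene"):
    im=eyes.grab_frame(n); cv2.imwrite(f"pics/{n}2.png",im[...,::-1])
a=cv2.imread("pics/top2.png")[95:250,130:330]; b=cv2.imread("pics/scene2.png")[220:400,260:440]
o=np.zeros((400,800,3),np.uint8); o[:310,:400]=cv2.resize(a,(400,310));o[:,400:]=cv2.resize(b,(400,400));cv2.imwrite("pics/c4.png",o)
```

```text
t 13.12 [0.5542 0.2016 0.0763] F [ 0.4  1.4 -5.6] M [ 0.22 -0.01  0.03] op 0.201 ff 70.0
t 13.38 [0.5544 0.2045 0.0763] F [-1.2 -1.1 -4. ] M [-0.02 -0.05 -0.12] op 0.198 ff 70.2
t 13.62 [0.5545 0.2064 0.0763] F [-0.6 -1.6 -3.1] M [-0.23 -0.06 -0.03] op 0.195 ff 70.4
t 13.88 [0.5547 0.2086 0.0762] F [-0.3 -1.4 -3.2] M [-0.22 -0.11 -0.11] op 0.201 ff 70.4
t 14.12 [0.5548 0.2107 0.0762] F [ 0.3 -2.3 -2.2] M [-0.28 -0.16 -0.15] op 0.202 ff 70.5
t 14.38 [0.5549 0.2127 0.0762] F [ 0.2 -3.2 -2.6] M [-0.37 -0.19 -0.2 ] op 0.194 ff 70.5
t 14.62 [0.555  0.2147 0.0762] F [-0.2 -3.  -2.3] M [-0.33 -0.15 -0.22] op 0.199 ff 70.6
t 14.88 [0.5551 0.2167 0.0762] F [-0.7 -3.1 -1.6] M [-0.42 -0.23 -0.19] op 0.197 ff 70.7
t 15.12 [0.5554 0.2176 0.0762] F [-1.  -5.6 -1. ] M [-0.81 -0.29  0.01] op 0.199 ff 70.7
t 15.38 [0.5557 0.2181 0.0765] F [ 0.4 -9.4  0.7] M [-1.5  -0.3   0.16] op 0.197 ff 71.0
t 15.62 [0.5559 0.2185 0.0768] F [ -0.6 -12.8   2.8] M [-2.09 -0.19  0.28] op 0.2 ff 71.3
t 15.88 [0.5559 0.2186 0.0769] F [ -0.3 -19.2   4.8] M [-2.83 -0.19  0.27] op 0.196 ff 71.6
contact 0.008
t 16.18 [0.556  0.2186 0.077 ] F [ -0.7 -19.5   5. ] M [-2.8  -0.16  0.21] op 0.2 ff 71.6
```

View pics/c4.png

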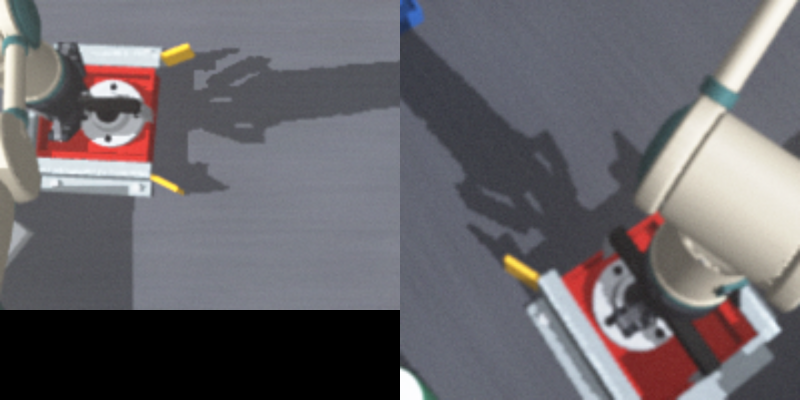

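Run:
```python
from h import *
env.move_straight(np.r_[D+.0035*d,ZG-.0005],vel=.02); st()
env.command_gripper(1.0); env.wait(.2); st()
env.move_straight(np.r_[D+.0035*d,ZG+.12],vel=.12); st()
env.move_ptp(np.r_[.3,-.25,.35],R(AT)); st()
for n in("top","scene"):
    im=eyes.grab_frame(n); cv2.imwrite(f"pics/{n}3.png",im[...,::-1])
a=cv2.imread("pics/top3.png")[100:200,130:230]; b=cv2.imread("pics/scene3.png")[270:400,300:430]
cv2.imwrite("pics/c5.png",np.hstack([cv2.resize(a,(400,400),interpolation=2),cv2.resize(b,(400,400),interpolation=2)]))
```

```text
t 16.65 [0.5557 0.218  0.0763] F [-1.1 -8.7  0.9] M [-1.14 -0.21  0.23] op 0.199 ff 71.0
t 17.52 [0.5552 0.22   0.0758] F [ 0.5 -0.2  0.4] M [ 0.01  0.04 -0.08] op 1.002 ff 0.0
t 18.68 [0.5547 0.2198 0.1954] F [ 0.3 -1.1 -0. ] M [ 0.03 -0.01  0.  ] op 1.004 ff 0.0
t 20.68 [ 0.3004 -0.2497  0.3497] F [ 1.  -0.  -0.4] M [ 0.02  0.03 -0.04] op 0.999 ff 0.0
```

View pics/c5.png

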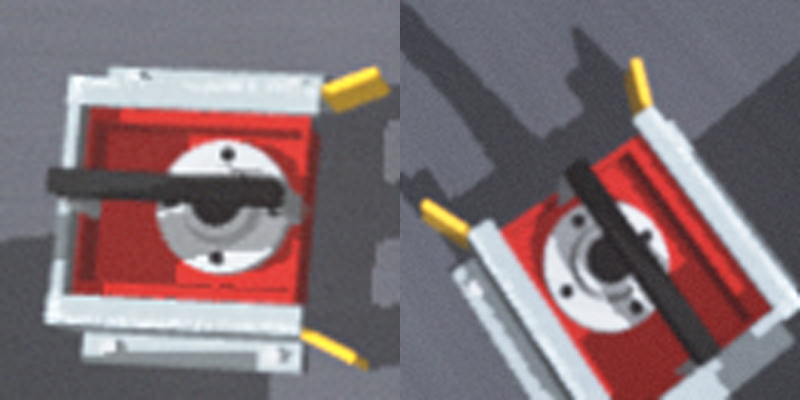

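Run:
```python
from h import *
n=np.array([-d[1],d[0]])
B=lambda p:np.array(p,float)/4+[130,100]-.38
S=lambda p:(np.array(p,float)-[400,0])*130/400+[300,270]-.34
def show(l,w): q=w[:,:2]-D; print(l,np.c_[q@d,q@n].round(4).tolist())
show("top edge z36",onz("top",B([(314,117),(303,302)]),.036))
show("top edge z0",onz("top",B([(318,117),(306,302)]),.0))
show("rail ends",onz("top",B([(321,110),(302,305)]),.054))
show("bar ends",onz("top",B([(48,181),(285,192)]),.106))
show("scene edge",onz("scene",S([(500,220),(640,138)]),.036))
show("scene rail ends",onz("scene",S([(497,222),(640,115)]),.054))
show("scene bar",onz("scene",S([(580,163),(708,357)]),.106))
```

```text
top edge z36 [[-0.0816, -0.0708], [-0.0855, 0.062]]
top edge z0 [[-0.0754, -0.0797], [-0.0787, 0.0569]]
rail ends [[-0.0906, -0.0717], [-0.0895, 0.0666]]
bar ends [[0.078, -0.0006], [-0.0844, -0.0016]]
scene edge [[-0.0854, -0.0576], [-0.0763, 0.0709]]
scene rail ends [[-0.0826, -0.0631], [-0.0881, 0.0768]]
scene bar [[-0.0757, 0.0028], [0.0779, -0.0027]]
```

Run:
```python
from h import *
def RT(t):
    dd=np.r_[d,0]; z=np.sin(t)*dd-np.cos(t)*np.array([0,0,1]); x=np.cos(t)*dd+np.sin(t)*np.array([0,0,1]); return np.c_[x,np.cross(z,x),z]
t=np.radians(38); r=RT(t); z=.023
P=lambda x,h=z:np.r_[D+x*d,h]
assert env.ik(P(-.14),r) is not None and env.ik(P(-.08),r) is not None
env.command_gripper(0.0,40)
env.move_ptp(P(-.19,.15),r); st()
env.move_straight(P(-.15,.15),vel=.15)
env.move_straight(P(-.12),vel=.12); env.wait(.1); F0=st()["contact_force"]
env.move_straight(P(-.092),vel=.05); st()
x=-.089
while x<-.062:
    env.move_straight(P(x),vel=.03); F=st()["contact_force"]-F0
    if F[:2]@d<-14: print("contact",x); break
    x+=.0025
env.move_straight(P(-.12),vel=.08); env.move_straight(P(-.15,.15),vel=.15); env.move_ptp(np.r_[.3,-.25,.35],R(AT)); st()
for n in("top","scene"):
    im=eyes.grab_frame(n); cv2.imwrite(f"pics/{n}4.png",im[...,::-1])
a=cv2.imread("pics/top4.png")[100:200,130:230]; b=cv2.imread("pics/scene4.png")[270:400,300:430]
cv2.imwrite("pics/c6.png",np.hstack([cv2.resize(a,(400,400),interpolation=2),cv2.resize(b,(400,400),interpolation=2)]))
```

```text
t 23.07 [0.5427 0.0262 0.1507] F [-0.9 -0.4  0. ] M [-0.27 -0.   -0.02] op -0.0 ff 0.0
t 24.82 [0.5476 0.0965 0.0237] F [-0.6  0.3  0.6] M [-0.33  0.04  0.  ] op 0.004 ff 0.0
t 25.53 [0.5489 0.1249 0.023 ] F [-0.6 -0.1  0.7] M [-0.35  0.03 -0.02] op -0.001 ff 0.0
t 25.78 [0.5491 0.1277 0.023 ] F [ 0.9  0.  -0.3] M [-0.24 -0.02  0.04] op 0.003 ff 0.0
t 26.03 [0.5492 0.1303 0.023 ] F [-0.3 -0.  -0.6] M [-0.31  0.06 -0.04] op 0.0 ff 0.0
t 26.28 [0.5497 0.1315 0.0228] F [-1.5 -5.1  2.4] M [-0.75  0.17  0.14] op 0.0 ff 2.7
t 26.53 [0.5503 0.1318 0.0228] F [ -4.8 -14.8   6.8] M [-1.4   0.53  0.36] op -0.003 ff 7.5
contact -0.08149999999999999
t 29.8 [ 0.3004 -0.2496  0.3491] F [ 0.2  0.5 -0.2] M [ 0.03  0.05 -0.01] op 0.004 ff 0.0
```

View pics/c6.png

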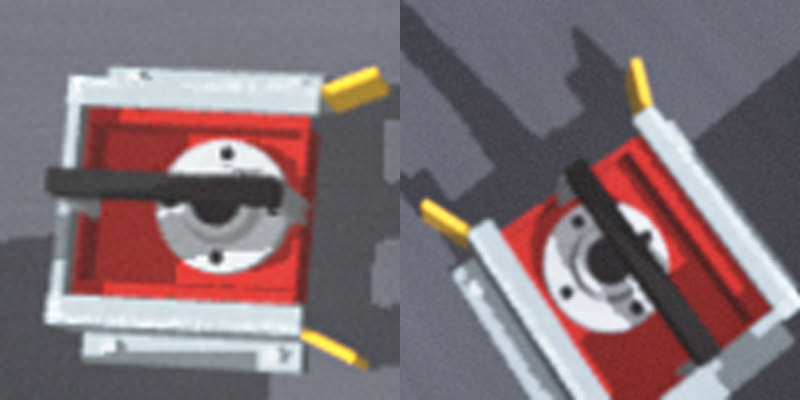

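```bash
python3 -c "
from h import *
print(ticket.finish_job())"
```

```text
the job is handed in; nothing more can be done
None
```

The red tray is in the dock with the flange still lying in it: it would not move further under a 15 N push against the stop. The pictures show it seated under the rails, the blue tray was not touched, and I handed the job in at about 30 s.

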